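# Lid from behind the tape dispenser

## Task

Close the pen box: its lid is lying at the back of the wire letter tray, behind the tape dispenser. Move the tape dispenser aside, fit the lid squarely on the pen box so that it sits fully down all round, then put the tape dispenser back in the tray where it stood, keeping it upright. Leave the other things on the desk where they are.

Things in the scene. Friction and masses are not known exactly. Their poses are not given: they have to be found in the camera images.
- tray: Fixed wire letter tray (A4, landscape) of plain steel wire, on the left or on the right of the desk: 255 mm deep (its x, away from the robot), 340 mm wide (its y). Origin: centre of its underside, on the desk. The top of its floor is 8 mm above the origin; side and back walls are 55 mm high, the front edge (-x, towards the robot) only 22 mm. The lid lies at the back, the tape dispenser stands in front of it, a stapler lies at the -y end.
- dispenser: Loose grey desk tape dispenser with a tape roll in the middle and a cutter at its +y end, about 0.45 to 0.7 kg: 60 mm wide (its x) over its full height, 165 mm long (its y), 92 mm high. Origin: centre of its underside. It stands lengthways along the tray's y, 4 to 13 mm in front of the lid, so that no finger fits in between low down. Its flat sides can be gripped across x, up to 80 mm above its underside at mid-length; there the fingertips pass over the lid.
- dispenser_center (a point): Point at the centre of the tape dispenser, 46 mm above its underside; axes as the dispenser.
- lid: Loose lid of the pen box, plain light wood, 0.13 kg: a flat panel 62 mm (x) by 202 mm (y) by 12 mm thick with a locating cleat 39 x 179 x 6 mm centred under it; 18 mm high in all. No knob: gripped across x by the panel's long edges. Origin: centre of the cleat's underside. It lies right way up, flat on the tray floor, lengthways along the tray's y, about 35 mm clear of the back wall.
- lid_center (a point): Point at the centre of the lid, 9 mm above the underside of its cleat (3 mm above the underside of its panel); axes as the lid.
- penbox: Loose open pen box of the same light wood, 0.45 kg, with pens lying in its bottom 20 mm: 56 mm (x) by 196 mm (y) by 50 mm high, walls 5 mm, inside 46 x 186 mm. Origin: centre of its underside, on the desk. It stands on the side of the desk where the tray is not. The lid's cleat drops inside the walls with 3.5 mm to spare all round, and its panel then rests on the rim, 3 mm proud of the box all round.
- penbox_mouth (a point): Point at the centre of the pen box's mouth, level with its rim, 50 mm above the desk; axes as the pen box. With the lid fitted, the lid's centre point lies 3 mm above it. Between pen box and tray a strip of desk about 150 mm wide or more is bare, just to the pen box's side of straight ahead of the robot.
- stapler: Bystander in the tray: black stapler 145 mm (x) by 36 mm, 50 mm high. Origin: centre of its underside.
- hole_punch: Bystander on the desk, behind the pen box (+x of it): black hole punch 80 mm (x) by 112 mm (y), 58 mm high. Origin: centre of its underside.
- note_block: Bystander on the desk, in front of the pen box (-x of it): block of white note paper 76 x 76 x 34 mm high. Origin: centre of its underside.
- calculator: Bystander at the back of the desk: calculator 150 mm (x) by 82 mm (y), 18 mm high. Origin: centre of its underside.
- pen_pot: Bystander at one side of the desk: black pot with pens, 82 mm across, 155 mm high over the pens. Origin: centre of its underside.
- mug: Bystander at one side of the desk: white mug 82 mm across, 95 mm high. Origin: centre of its underside.
Things that resemble listed ones, but are neither listed nor needed, are in the scene too. There is more than one size of the lid; the job needs the smaller.

How it is judged:
By the outcome, as a careful person would: the job done as asked, in the order asked, and still so for the second after the job is handed in, with the robot touching nothing.
It also fails if it takes over 72 s, if anything falls off the work surface, if the arm or the gripper's body presses on something with over 40 N, if the wrist force passes 120 N, or if a joint passes its speed limit or range.

## Robot

A 6-joint arm with a two-finger parallel gripper is mounted at the origin on the work surface. World frame = base frame: x ahead of the robot, y to its left, z up, the work surface at z = 0. Lengths are in mm, angles in degrees, forces in N, time in s.
With the tool pointing down it reaches from about 350 to 950 mm from the base axis. Payload 17.4 kg.
Tool frame: the origin (TCP) lies midway between the tips of the shut fingers; the grasp point (between the pads) lies arm.grasp_offset behind it (arm.grasp_offset is the distance from the TCP to the grasp point, in mm); z points along the fingers, y is the line along which they close (so a half turn about z gives the same grasp; the last joint's range is limited). The gripper opens to 93 mm and grips with 3 to 60 N. Pads are 15 mm wide; open, the fingers measure 128 mm over their backs; the gripper's body (75 mm by 188 mm) begins 65 mm behind the grasp point.
Start: joints at [-66.394, 6.646, 82.598, -0, 90.757, -2.166], TCP at [293.472, -607.87, 218.646] pointing down, gripper open.
Joint ranges: [-162.19, 162.19], [-47.58, 125.68], [4.15, 143.07], [-65.23, 245.23], [0.69, 171.88], [-170.13, 170.13]. Speed limits (degrees/s): [108.29, 108.29, 127.2, 180, 180, 180].

## Interface

Orientations are given as a 3x3 rotation matrix whose columns are the frame's x, y, z axes.
In Python, from bench import arm, effector, imaging gives the robot as it stands. The module is installed in compiled form; this text tells all that it offers. Calls block until the motion is done:
- arm.move_pose(position, orientation): joint-space move of the TCP to a pose.
- arm.servo_line(position, v=150, attitude=None, force_limit=None): straight line of the TCP; attitude=None keeps the orientation; v is the mean speed in mm/s. With force_limit (N) it stops when the force on the tool has changed by that much, and returns True; else False.
- arm.movej(angles): joint-space move.
- effector.gripper_open() and effector.close(grip_force=None): open the fingers fully, or close them until they stop; grip_force is the grip in N (None keeps the last).
- arm.wait(seconds).
- arm.solve_ik(position, orientation): joint angles nearest the present ones, or None.
- imaging.read_camera(name): name is "scene" or "top"; returns the picture (384x512x3 uint8, red, green, blue); there is no depth.
- imaging.camera_model(name): a dict with "mtx" (3x3 intrinsics, pixels), "R" (3x3) and "t" (3): a world point X has camera coordinates R X + t. Camera axes: x right, y down, z forward; pixel columns grow to the right and rows downward; lengths in mm; the calibration is good to about 2 mm. A picture is of the moment at which its call begins. camera_model takes no time and is no camera call.
A pose or a line that the arm cannot do raises arm.MotionError and nothing moves.
- arm.finish_job(): hands the job in; it is judged then, once.
Readings, each from a call of its own:
- arm.get_clock(): time.
- arm.get_joint_pos(): joint angles.
- arm.get_joint_velocities(): joint speeds.
- arm.get_tau(): joint torques, N m.
- arm.get_tool_pos(): TCP position.
- arm.get_tcp_rot(): TCP orientation.
- arm.get_force(): force on the tool from outside, world axes, zero at the start.
- arm.get_torque(): the same for the moment, N m.
- arm.get_opening(): finger opening in mm.
- arm.get_grasp_force(): force on a finger pad.
Only numpy, scipy, OpenCV 4.12 (cv2) and the standard library are available. Lean on these libraries where they do the work, as an engineer would, in place of code of your own. Each camera call takes 0.05 s, during which the arm holds its last target. There are 200 camera calls.

## Working session

There is one attempt and no reset: what is moved stays moved. The work goes in short steps, each a Python script; the robot and the scene stay as the last script left them, time stands still between calls to the robot, and variables do not carry over. Pictures are saved under pics/ and viewed, at most 10 in all, crops included, and the job is handed in when it is done.

```bash
mkdir -p pics; python3 - <<'E'
from bench import arm, effector, imaging
import cv2,numpy as np
for n in ("scene","top"):
    im=imaging.read_camera(n); cv2.imwrite(f"pics/{n}0.png",cv2.resize(im[:,:,::-1],(800,600),interpolation=cv2.INTER_CUBIC)); np.save(f"{n}0.npy",im)
    m=imaging.camera_model(n); print(n,m["mtx"].round(1).tolist(),(-m["R"].T@m["t"]).round(0),m["R"].round(3).tolist())
print(arm.grasp_offset,arm.get_clock(),arm.get_opening())
E
```

```text
scene [[371.7, 0.0, 260.1], [0.0, 371.7, 186.7], [0.0, 0.0, 1.0]] [ 866. -692.  947.] [[0.889, 0.459, -0.011], [0.334, -0.663, -0.67], [-0.314, 0.592, -0.742]]
top [[354.8, 0.0, 250.1], [0.0, 354.8, 185.1], [0.0, 0.0, 1.0]] [ 241.  -16. 1534.] [[0.023, -1.0, 0.007], [-0.983, -0.024, -0.179], [0.179, -0.003, -0.984]]
18.8 0.1 92.76271141181509
```

View pics/top0.png

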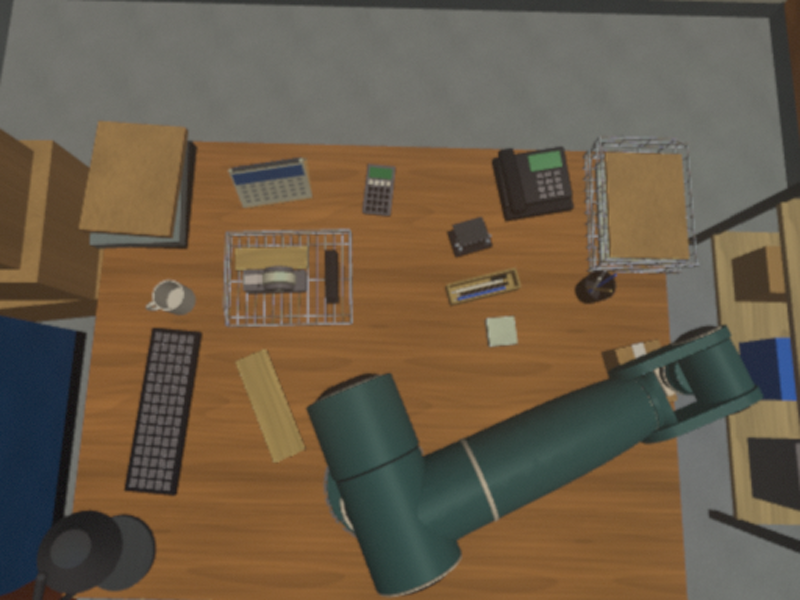

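View pics/scene0.png

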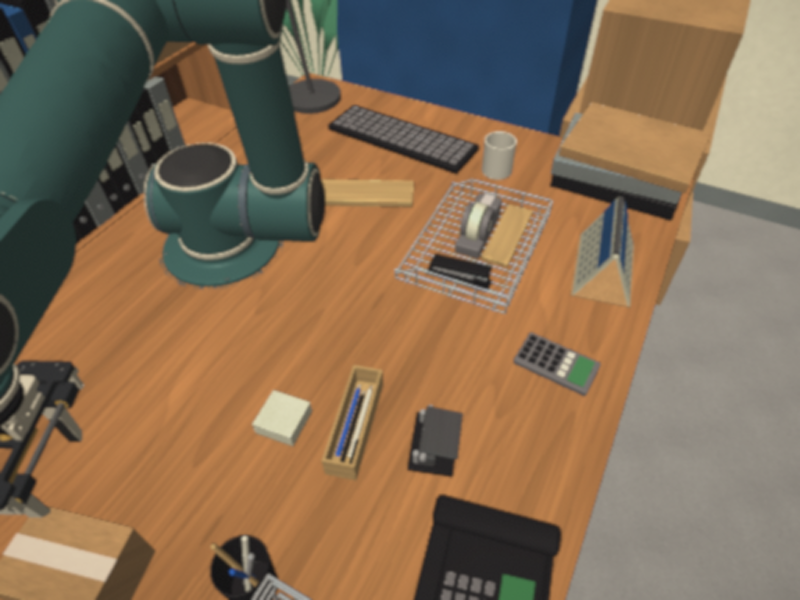

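The top picture shows the tray on the left, around (288,277) in the 800-px view. In it are the dispenser (275,280), the lid behind it (272,259) and the stapler (332,277). The pen box is at (483,287), turned about 10°, and the larger lid on the desk (270,405) is the decoy. The scene view agrees. Next I'll take close crops.

```bash
python3 - <<'E'
import cv2,numpy as np
t=np.load("top0.npy")[:,:,::-1];s=np.load("scene0.npy")[:,:,::-1]
def c(i,x,y):
    r=cv2.resize(i[y:y+75,x:x+100],(400,300),interpolation=cv2.INTER_CUBIC); return r
cv2.imwrite("pics/crop1.png",np.vstack([np.hstack([c(t,138,140),c(t,265,145)]),np.hstack([c(s,255,115),c(s,190,232)])]))
E
```

```text
(no output)
```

View pics/crop1.png

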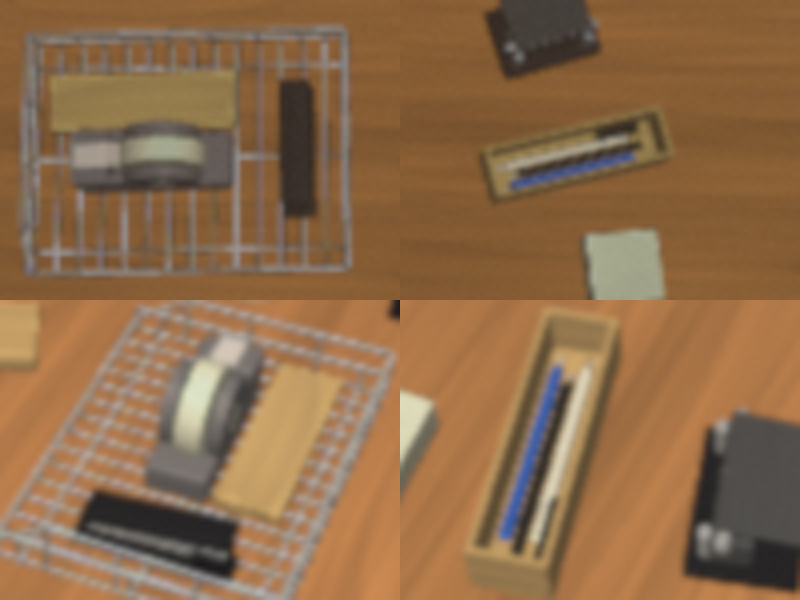

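Top-left crop: the lid's panel corners are near crop (52,72) and (237,72), with its front edge at about y=130. The pen box is at top right and shows in full in the bottom-right scene crop. Wood and desk differ in hue, so I'll segment on that.

```bash
cat > h.py <<'E'
from bench import arm, effector, imaging
import cv2,numpy as np
def ray(n,px,z):
    m=imaging.camera_model(n);K,R,t=(np.array(m[k]) for k in("mtx","R","t"))
    px=np.atleast_2d(px).astype(float);d=np.c_[px,np.ones(len(px))]@np.linalg.inv(K).T@R
    c=-R.T@t;return c[:2]+d[:,:2]*((z-c[2])/d[:,2])[:,None]
def proj(n,X):
    m=imaging.camera_model(n);p=(np.array(m["R"])@np.array(X,float)+m["t"]);p=np.array(m["mtx"])@p;return p[:2]/p[2]
S=8
def up(im,x,y,w=100,h=75): return cv2.resize(im[y:y+h,x:x+w],(w*S,h*S),interpolation=cv2.INTER_CUBIC)
def full(p,x,y): return (np.asarray(p,float)+.5)/S-.5+[x,y]
def Rz(a): # tool down, finger line (tool y) at world angle a+90deg (i.e. along object's x when a=yaw-90)
    c,s=np.cos(a),np.sin(a);return np.array([[c,s,0],[s,-c,0],[0,0,-1.]])
E
python3 - <<'E'
from h import *
t=np.load("top0.npy");s=np.load("scene0.npy")
out=[]
for im,x,y in((t,138,140),(t,265,145),(s,255,115),(s,190,232)):
    u=up(im,x,y);h=cv2.cvtColor(u,cv2.COLOR_RGB2HSV)
    for p in ((300,200),(500,450))if im is t and x==138 else():print(h[p[1],p[0]])
    hh=cv2.cvtColor(u,cv2.COLOR_RGB2LAB)
    m=((h[...,0]>=17)&(h[...,0]<30)&(h[...,1]>90)&(h[...,2]>70)).astype(np.uint8)
    m=cv2.morphologyEx(m,cv2.MORPH_OPEN,np.ones((9,9)))
    cs,_=cv2.findContours(m,cv2.RETR_EXTERNAL,cv2.CHAIN_APPROX_NONE);c=max(cs,key=cv2.contourArea)
    v=u.copy();cv2.drawContours(v,[c],-1,(255,0,0),2);out.append(cv2.resize(v,(400,300),interpolation=cv2.INTER_AREA))
    q=cv2.approxPolyDP(c,12,True)[:,0];print(x,full(q,x,y).round(2).tolist())
    z=26 if x in(138,255) else 50
    n="top" if im is t else "scene";print(ray(n,full(q,x,y),z).round(1).tolist())
cv2.imwrite("pics/seg.png",np.vstack([np.hstack(out[:2]),np.hstack(out[2:])])[:,:,::-1])
E
```

```text
[ 20 124 150]
[ 15 154 129]
138 [[196.94, 159.19], [195.69, 156.56], [150.44, 158.19], [149.69, 171.56], [168.56, 171.81], [178.06, 169.44], [195.94, 171.56]]
[[625.3, 214.4], [637.0, 220.5], [624.6, 417.6], [564.8, 416.5], [565.8, 334.6], [577.4, 294.1], [569.9, 216.0]]
265 [[330.56, 172.69], [327.31, 170.94], [285.81, 181.19], [288.31, 194.44], [297.81, 192.81], [290.56, 192.19], [291.81, 187.81], [288.81, 185.81], [312.69, 179.44], [320.06, 174.94], [323.19, 175.44], [321.81, 180.81], [323.94, 180.69], [323.81, 184.44], [318.94, 187.31], [330.94, 184.56], [332.81, 180.56]]
[[574.1, -364.0], [581.5, -350.2], [532.3, -172.4], [475.4, -183.3], [483.3, -223.5], [485.3, -192.8], [504.2, -198.0], [512.5, -185.2], [542.7, -287.1], [563.2, -318.9], [561.3, -332.2], [537.7, -326.0], [538.5, -335.1], [522.2, -334.4], [509.2, -313.4], [522.4, -364.7], [540.0, -373.0]]
255 [[338.94, 134.19], [324.19, 131.06], [307.81, 162.69], [308.69, 165.69], [324.31, 169.31], [339.94, 136.19]]
[[619.9, 418.9], [563.1, 411.2], [573.4, 221.2], [581.9, 208.6], [637.2, 216.3], [627.2, 409.4]]
190 [[229.31, 233.94], [225.31, 235.19], [206.19, 293.94], [208.44, 302.19], [225.69, 305.81], [243.69, 244.81], [243.06, 236.44]]
[[490.2, -181.8], [482.0, -190.8], [532.1, -370.8], [549.4, -387.1], [593.5, -375.5], [545.9, -195.6], [530.3, -171.3]]
```

View pics/seg.png

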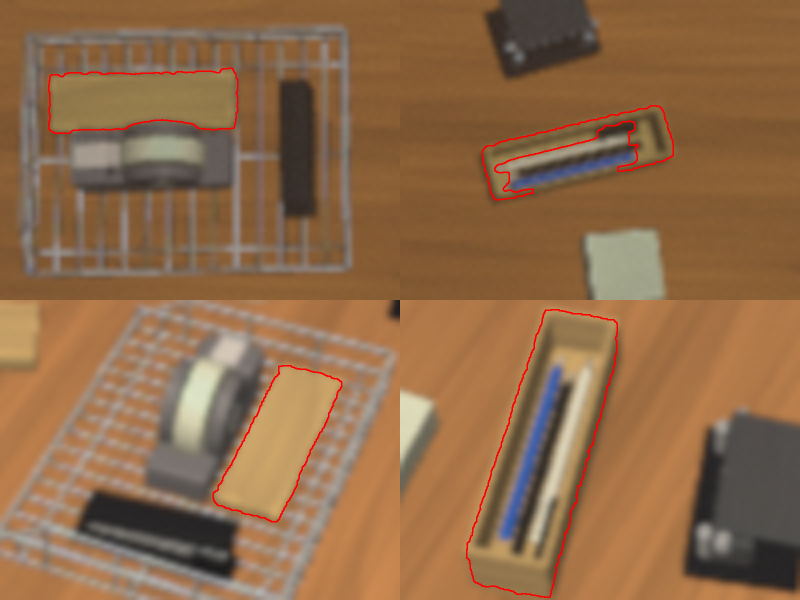

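The contours follow the edges well. The lid comes out at about (600,315), 202 long and turned about 3.5°. For the pen box I'll use only the rim edges that show no side face: scene gives -x and +y, top gives +x and -y.

```bash
cat >> h.py <<'E'
def wood(im,x,y,w=100,h=75):
    h_=cv2.cvtColor(up(im,x,y,w,h),cv2.COLOR_RGB2HSV)
    m=((h_[...,0]>=17)&(h_[...,0]<30)&(h_[...,1]>90)&(h_[...,2]>70)).astype(np.uint8)
    m=cv2.morphologyEx(m,cv2.MORPH_OPEN,np.ones((9,9)))
    cs,_=cv2.findContours(m,cv2.RETR_EXTERNAL,cv2.CHAIN_APPROX_NONE);return full(max(cs,key=cv2.contourArea)[:,0],x,y)
def edges(P,yaw,c,hx,hy,tol=14):
    """robust line fit of each side in object frame: mean offset and slope(deg)"""
    a=np.radians(yaw);ex=np.array([np.cos(a),np.sin(a)]);ey=np.array([-ex[1],ex[0]])
    u,v=(P-c)@ex,(P-c)@ey;r={}
    for k,s,o,l,h,ho in(("+x",u,v,1,hx,hy),("-x",u,v,-1,hx,hy),("+y",v,u,1,hy,hx),("-y",v,u,-1,hy,hx)):
        i=(abs(s-l*h)<tol)&(abs(o)<ho*.85-(8 if ho<40 else 0))
        if i.sum()<8: r[k]=None;continue
        vx,vy,x0,y0=cv2.fitLine(np.c_[o[i],s[i]].astype(np.float32),cv2.DIST_HUBER,0,.01,.01)[:,0]
        r[k]=(round(float(y0-vy/vx*x0)-l*h,1),round(float(np.degrees(np.arctan(vy/vx))),2))
    return r
E
python3 - <<'E'
from h import *
t=np.load("top0.npy");s=np.load("scene0.npy")
for n,im,x,y in(("top",t,138,140),("scene",s,255,115)): print("lid",n,edges(ray(n,wood(im,x,y),26),3.5,np.array([600,315]),31,101))
for n,im,x,y in(("top",t,265,145),("scene",s,190,232)): print("box",n,edges(ray(n,wood(im,x,y),50),16,np.array([536,-274.]),28,98,20))
# dispenser: top crop end corners (4x crop px), stapler, tray
f=lambda p,x,y:(np.array(p,float)+.5)/4-.5+[x,y]
print("disp top z60",ray("top",f([(73,187),(73,135),(233,187),(233,135)],138,140),60).round().tolist())
print("disp scene near block z50",ray("scene",f([(148,457),(215,470),(205,497),(148,482)],255,-185+225) if 0 else f([(148,157),(215,170),(205,197),(148,182)],255,115),45).round().tolist())
print("tray top rim",ray("top",f([(28,35),(347,30),(350,270),(25,272)],138,140),55).round().tolist())
E
```

```text
lid top {'+x': (-1.6, 1.25), '-x': (0.3, -1.37), '+y': (1.8, 1.27), '-y': (-0.7, -0.62)}
lid scene {'+x': (1.1, 0.28), '-x': (1.6, 0.24), '+y': (2.3, 2.6), '-y': (-4.3, 1.18)}
box top {'+x': (-4.7, 1.45), '-x': (-5.8, 1.92), '+y': (1.1, 58.44), '-y': (1.6, 0.16)}
box scene {'+x': (2.8, 0.6), '-x': (-1.6, 0.62), '+y': (2.4, -0.35), '-y': (-15.2, -1.98)}
disp top z60 [[494.0, 376.0], [550.0, 380.0], [499.0, 208.0], [555.0, 211.0]]
disp scene near block z50 [[511.0, 218.0], [570.0, 229.0], [576.0, 194.0], [524.0, 189.0]]
tray top rim [[660.0, 437.0], [675.0, 94.0], [414.0, 82.0], [404.0, 421.0]]
```

```bash
cat >> h.py <<'E'
def ori(yaw,sg=1):
    a=np.radians(yaw);y=sg*np.array([np.cos(a),np.sin(a),0]);z=np.array([0,0,-1.]);return np.c_[np.cross(y,z),y,z]
LID=np.array([600.5,314.8]);LYAW=2.8
BOX=np.array([532.5,-273.]);BYAW=15.1
D=np.array([528.,293.]);DYAW=2.6
P=np.array([530.,-40.])
E
python3 - <<'E'
from h import *
print(arm.get_tcp_rot().round(2).tolist())
for n,p,z,y in(("D",D,50,DYAW),("P",P,45,DYAW),("L",LID,11,LYAW),("B",BOX,53,BYAW)):
    for sg in(1,-1):
        q=arm.solve_ik([*p,z],ori(y,sg));print(n,sg,None if q is None else np.round(q))
sg=min((1,-1),key=lambda s:abs(arm.solve_ik([*D,200],ori(DYAW,s))[5]))
print("sg",sg)
arm.servo_line([293.5,-607.9,280],v=300)
arm.move_pose([*D,200],ori(DYAW,sg))
print(arm.get_clock())
im=imaging.read_camera("scene");cv2.imwrite("pics/s2.png",cv2.resize(im[80:260,200:440,::-1],(800,600),interpolation=cv2.INTER_CUBIC))
E
```

```text
[[0.9, 0.43, -0.0], [0.43, -0.9, 0.0], [0.0, -0.0, -1.0]]
D 1 [ 27.   3. 102.  -0.  75.  24.]
D -1 [  27.    3.  102.   -0.   75. -156.]
P 1 [ -7.  -5. 111.  -0.  74. -10.]
P -1 None
L 1 [26. 14. 94. -0. 72. 23.]
L -1 [  26.   14.   94.   -0.   72. -157.]
B 1 [-30.   3. 103.  -0.  75. -45.]
B -1 [-30.   3. 103.  -0.  75. 135.]
sg 1
3.725
```

View pics/s2.png

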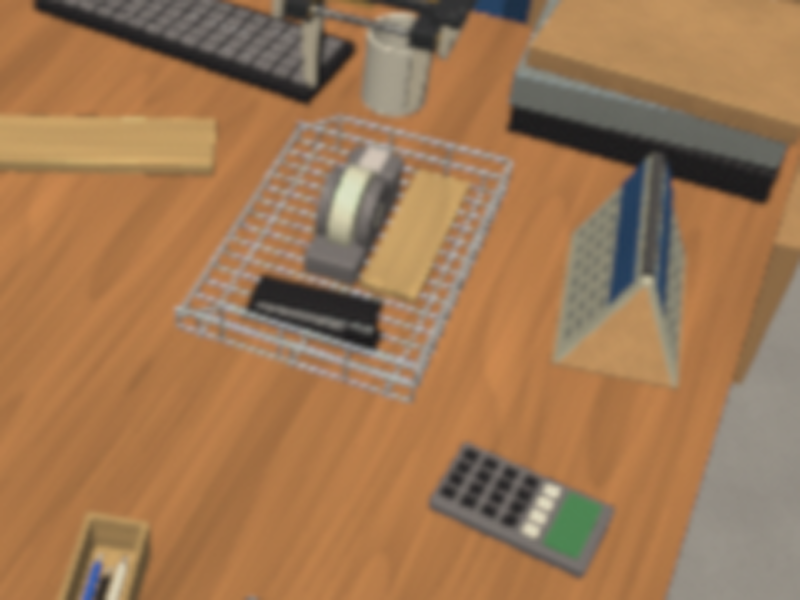

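The scene crop shows the gripper above the tray with nothing disturbed and the dispenser's roll at crop (355,205). I'll go down, grip it, and move it to the bare strip.

```bash
python3 - <<'E'
from h import *
print(ray("scene",[306.5,141.5],60))
o=ori(DYAW)
print(arm.servo_line([*D,110],v=300),arm.servo_line([*D,46],v=120,force_limit=15),arm.get_tool_pos())
effector.close(40);print(arm.get_opening(),arm.get_grasp_force(),arm.get_force())
arm.servo_line([*D,60],v=100);arm.servo_line([*D,190],v=250)
print(arm.get_opening(),arm.get_force())
arm.servo_line([*P,190],v=350)
arm.servo_line([*P,60],v=250)
print(arm.servo_line([*P,33],v=50,force_limit=6),arm.get_tool_pos())
effector.gripper_open()
arm.servo_line([*P,170],v=300)
print(arm.get_clock(),arm.get_force())
t=imaging.read_camera("top");s=imaging.read_camera("scene");np.save("t1.npy",t);np.save("s1.npy",s)
cv2.imwrite("pics/after1.png",np.hstack([cv2.resize(i[90:320,120:350,::-1],(400,400),interpolation=cv2.INTER_CUBIC) for i in(t,s)]))
E
```

```text
[[538.15585419 286.85129594]]
False False [528.4930453  293.25769279  47.10051929]
59.581474094140646 39.96743381023407 [ 2.98235298 -0.4728818   3.44636532]
59.8189492035212 [ 0.25341297 -0.09552823 -4.91460131]
True [530.24403657 -40.07921611  37.57493077]
10.05 [-0.13757702 -0.55941867 -0.77058824]
```

View pics/after1.png

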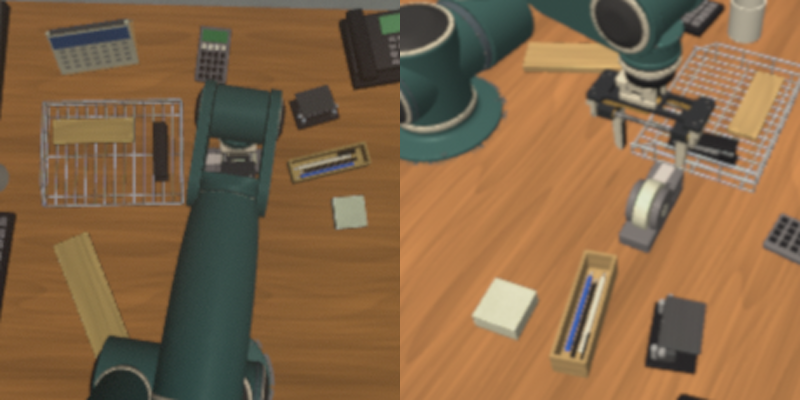

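The dispenser stands upright on the bare strip, at about (650,205) in the right-hand view. The lid is fully visible and has not moved. I'll measure the lid again, then grip and raise it.

```bash
python3 - <<'E'
from h import *
t=np.load("t1.npy");s=np.load("s1.npy")
L0=np.array([600,315.])
for n,im,x,y in(("top",t,138,140),("scene",s,290,115)): print("lid",n,edges(ray(n,wood(im,x,y,60 if n=="top" else 70,40 if n=="top" else 60),26),2.8,L0,31,101))
off=5*np.array([np.cos(.049),np.sin(.049)])
g=LID-off
arm.servo_line([*P,230],v=300)
arm.move_pose([*g,150],ori(LYAW));print(arm.servo_line([*g,50],v=300))
print(arm.servo_line([*g,11],v=80,force_limit=10),arm.get_tool_pos(),arm.get_force())
effector.close(40);print(arm.get_opening(),arm.get_grasp_force(),arm.get_force())
arm.servo_line([*g,30],v=80);print(arm.get_opening())
arm.servo_line([*g,200],v=250);print(arm.get_opening(),arm.get_tool_pos(),arm.get_clock(),arm.get_force())
E
```

```text
lid top {'+x': (-1.5, 0.63), '-x': (-3.3, 0.03), '+y': (2.0, 3.18), '-y': (-0.4, -0.97)}
lid scene {'+x': (1.0, -0.46), '-x': (2.0, -0.57), '+y': (2.1, 4.37), '-y': (-4.4, 2.76)}
False
False [595.49276471 314.62088225  10.92627875] [ 0.18677756 -0.61368243  0.72047233]
61.419898546361715 40.00029981136322 [ 0.56379248 -0.25979107  1.86279668]
61.65007167297923
61.63465798968095 [595.0165829  314.33653872 197.92516868] 14.8333 [-0.02635817  0.13435591 -2.29708289]
```

```bash
python3 - <<'E'
from h import *
arm.servo_line([LID[0]-5,LID[1],230],v=300)
arm.move_pose([*BOX,200],ori(BYAW))
arm.servo_line([*BOX,110],v=200);arm.wait(.3)
print(arm.get_tool_pos(),arm.get_clock(),arm.get_force(),arm.get_opening())
s=imaging.read_camera("scene");t=imaging.read_camera("top");np.save("s2.npy",s);np.save("t2.npy",t)
a=cv2.resize(s[200:310,180:290,::-1],(400,400),interpolation=cv2.INTER_CUBIC);b=cv2.resize(t[130:240,250:360,::-1],(400,400),interpolation=cv2.INTER_CUBIC)
cv2.imwrite("pics/above.png",np.hstack([a,b]))
E
```

```text
[ 532.83640449 -273.17686661  111.01301527] 18.1083 [ 0.33729247 -0.4169478  -1.07705775] 61.53360404205054
```

View pics/above.png

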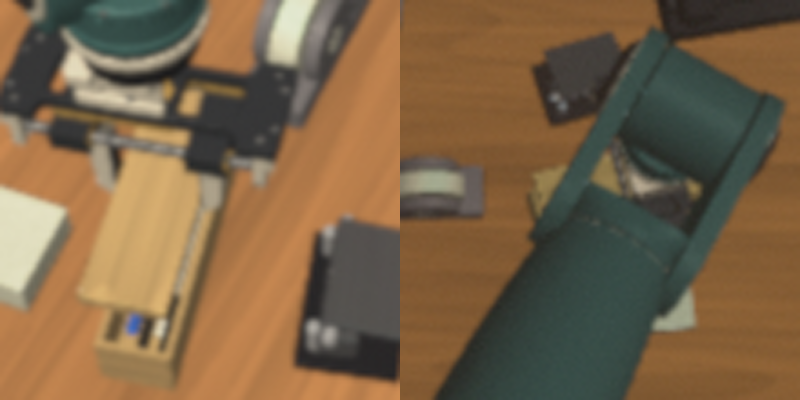

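The lid is held level over the box, its near end at crop (80–170, 300), with the box showing centred beneath it. I'll lower it with a force limit.

```bash
python3 - <<'E'
from h import *
a=np.radians(BYAW);ey=np.array([-np.sin(a),np.cos(a)])
g=BOX-0.8*ey
arm.servo_line([*g,62],v=100);arm.wait(.3);print(arm.get_tool_pos(),arm.get_force())
hit=arm.servo_line([*g,46],v=20,force_limit=6);print(hit,arm.get_tool_pos(),arm.get_force(),arm.get_torque(),arm.get_opening(),arm.get_clock())
E
```

```text
[ 532.89989049 -273.86213291   62.49153482] [ 0.680131   -0.25536065 -0.50748927]
True [ 532.56255977 -273.69968237   47.24976416] [-1.15191233  0.65692962  5.30958691] [ 0.09921441 -0.10019674  0.0148749 ] 61.65990427759381 19.8333
```

It stopped at 47.2 mm, against 47 expected for fully seated. I'll release and check.

```bash
python3 - <<'E'
from h import *
p=arm.get_tool_pos()
effector.gripper_open();arm.servo_line([p[0],p[1],80],v=100);arm.servo_line([p[0],p[1],200],v=300)
arm.move_pose([*P,200],ori(DYAW));print(arm.get_clock())
s=imaging.read_camera("scene");t=imaging.read_camera("top");np.save("s3.npy",s);np.save("t3.npy",t)
for n,im,x,y in(("top",t,275,145),("scene",s,190,232)): print("lid",n,edges(ray(n,wood(im,x,y,70 if n=="top" else 100,60 if n=="top" else 75),62),BYAW,BOX,31,101))
a=cv2.resize(s[220:320,180:280,::-1],(400,400),interpolation=cv2.INTER_CUBIC);b=cv2.resize(s[110:260,230:380,::-1],(400,400),interpolation=cv2.INTER_CUBIC)
cv2.imwrite("pics/fit.png",np.hstack([a,b]))
E
```

```text
22.5
lid top {'+x': (-0.5, 0.3), '-x': (-4.9, -0.05), '+y': (5.1, 0.59), '-y': (1.1, 0.94)}
lid scene {'+x': (5.5, -0.5), '-x': (1.9, -0.07), '+y': (0.2, 3.68), '-y': (-34.2, -55.22)}
```

View pics/fit.png

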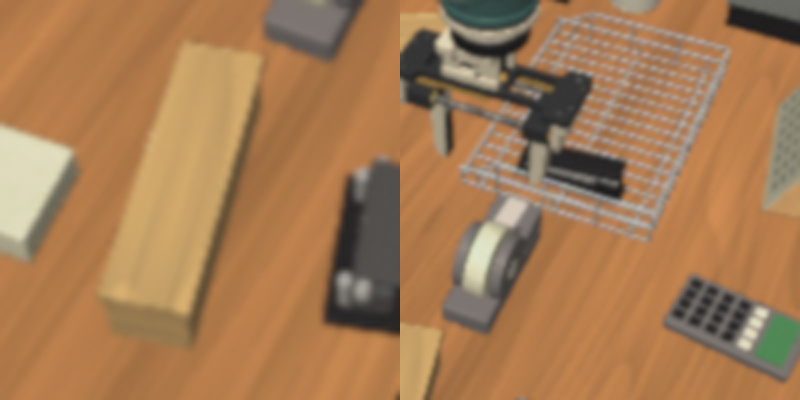

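The lid lies flat and square on the box, and the dispenser is upright at crop (490,265). I'll put the dispenser back where it was picked up.

```bash
python3 - <<'E'
from h import *
print(arm.servo_line([*P,100],v=250),arm.servo_line([*P,38],v=100,force_limit=15),arm.get_tool_pos())
effector.close(40);print(arm.get_opening(),arm.get_tool_pos())
arm.servo_line([*P,60],v=100);arm.servo_line([*P,190],v=250)
arm.servo_line([*D,190],v=350);arm.servo_line([*D,65],v=200);arm.wait(.3);print(arm.get_tool_pos())
print(arm.servo_line([*D,43],v=30,force_limit=6),arm.get_tool_pos(),arm.get_force())
effector.gripper_open();arm.servo_line([*D,70],v=100);arm.servo_line([*D,220],v=300)
arm.move_pose([480,0,300],ori(DYAW));arm.wait(.5);print(arm.get_clock())
s=imaging.read_camera("scene");t=imaging.read_camera("top");np.save("s4.npy",s);np.save("t4.npy",t)
for n,im,o in(("scene",s,(290,123,30,45)),("top",t,(155,170,42,18))):
    x,y,w,h=o;old=np.load(n+"0.npy")[y:y+h,x:x+w]
    r=cv2.matchTemplate(cv2.resize(im[y-10:y+h+10,x-10:x+w+10],None,fx=4,fy=4,interpolation=3),cv2.resize(old,None,fx=4,fy=4,interpolation=3),cv2.TM_CCOEFF_NORMED)
    l=np.unravel_index(r.argmax(),r.shape);d=(np.array(l[::-1])-40)/4
    p=np.array([x+w/2,y+h/2]);print(n,r.max(),"px shift",d,"mm",ray(n,p+d,45)-ray(n,p,45))
a=cv2.resize(s[110:320,170:380,::-1],(400,400),interpolation=cv2.INTER_CUBIC);b=cv2.resize(t[110:250,130:270,::-1],(400,400),interpolation=cv2.INTER_CUBIC)
cv2.imwrite("pics/end.png",np.hstack([a,b]))
E
```

```text
False False [530.3813633  -40.04505471  38.67342809]
59.92965132744858 [530.07647757 -39.98360867  38.10628625]
[528.31173279 293.17011147  65.856219  ]
True [527.76381754 292.91511856  45.95563136] [-1.27539797  0.16971422  4.35027258]
31.8167
scene 0.9505961 px shift [-1.  0.] mm [[-3.23999789 -1.62319291]]
top 0.961834 px shift [0. 1.] mm [[-4.34826945 -0.26483448]]
```

View pics/end.png

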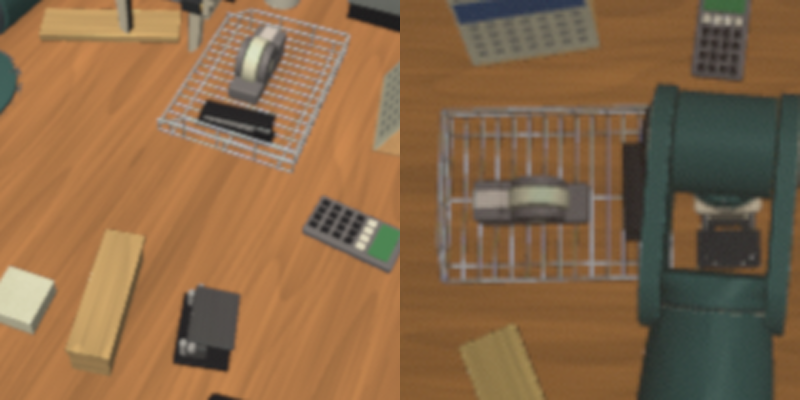

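The dispenser is upright in the tray (crop (530,200)), within about 4 mm of where it stood. The lid is flat on the pen box and the other things look undisturbed, so I'm handing in.

```bash
python3 -c "
from bench import arm
print(arm.finish_job())"
```

```text
the job is handed in; nothing more can be done
None
```

The job is handed in at about 32 s: the lid is fully seated on the pen box, and the tape dispenser is upright in the tray about 4 mm towards the robot from where it stood, which I left uncorrected.

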